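Carry the pattern's angle over to a blank with the bevel

ROBOT

A 6-joint arm with a two-finger parallel gripper is mounted at the origin on the work surface. World frame = base frame: x ahead of the robot, y to its left, z up, the work surface at z = 0. Lengths are in mm, angles in rad, forces in N, time in s.
With the tool pointing down it reaches from about 300 to 1000 mm from the base axis. Payload 5.1 kg.
Tool frame: the origin (TCP) lies midway between the tips of the shut fingers; the grasp point (between the pads) lies 19 mm behind it; z points along the fingers, y is the line along which they close (so a half turn about z gives the same grasp; the last joint's range is limited). The gripper opens to 95 mm and grips with 3 to 60 N. Pads are 20 mm wide; open, the fingers measure 119 mm over their backs; the gripper's body (75 mm by 180 mm) begins 59 mm behind the grasp point.
Start: joints at [-1.402, 0.124, 1.65, -0, 1.367, -0.083], TCP at [161.913, -629.499, 214.656] pointing down, gripper open.
Joint ranges: [-2.61, 2.61], [-1.02, 2.33], [0.03, 2.71], [-1.35, 4.49], [0.32, 2.68], [-2.91, 2.91]. Speed limits (rad/s): [2.57, 2.57, 3.14, 3.14, 3.14, 3.14].

INTERFACE

Orientations are given as a unit quaternion [w, x, y, z].
In Python, from station import * gives the robot as it stands.
- The arm moves only by the shell command python3 -m pendant 'ROWS'. ROWS is JSON, a list of rows, each an object of numbers: "x", "y", "z": the shift along the tool's x, y, z in units of 30 mm (1.0 is 30 mm); "turn": the turn about the tool's z in units of 8 degrees (1.0 is 8 degrees); "gripper": the opening, from 0 (shut) to 1 (fully open). A call has 1 to 8 rows; each row is the pose to reach, as a shift and turn from the pose commanded when the call began, along the tool's axes at that moment; what a row does not reach only later rows make up. A row lasts 1/8 s, in which the tool goes at most 62.5 mm and 10.7 degrees, less where a joint would pass 70% of its speed; a pose out of reach is approached as far as the arm can. A call with a gripper value outside its range is refused whole. The fingers move at their own pace and stop on an object; the grip force is fixed at half the most. Time passes only in rows, so rows that repeat a pose let the fingers close. It gives the time, the measured TCP pose, the force, the opening and the grip force at its end, in the units of the state.
- get_obs(): the state, without advancing time (a new reading comes with each control period).
- read_camera(name): name is "scene" or "top" or "wrist"; returns a dict with "img" (480x640x3 uint8, red, green, blue), "camera_matrix" (3x3 intrinsics, pixels), "origin" and "orientation" of the camera in the world; the wrist camera has in their place "tool_from_camera" (4x4, takes a point from camera to tool coordinates, whose origin is the TCP and whose axes are the flange's). Camera axes: x right, y up, looking along -z (the intrinsics and any distortion apply to the point x, -y, -z); pixel columns grow to the right and rows downward; lengths in mm; the calibration is good to about 2 mm. A picture is of the moment at which its call begins: read the wrist's pose just before it. There is no depth.
- sign_off(): hands the job in; it is judged then, once.
The state is a dict: "t": time; "joint_pos": joint angles; "qd": joint speeds; "effort": joint torques, N m; "tcp_pos": TCP position; "ee_rot": TCP orientation; "ft_force": force on the tool from outside, world axes, zero at the start; "wrist_torque": the same for the moment, N m; "finger_gap": opening from 0.0 (shut) to 1.0 (fully open); "gripper_force": force on a finger pad.
Only numpy, scipy, OpenCV 4.12 (cv2) and the standard library are available. Lean on these libraries where they do the work, as an engineer would, in place of code of your own. Each camera call takes 0.05 s, during which the arm holds its last target. There are 200 camera calls.

TASK

Set the bevel to the green glass pattern: swing its blade by the black post until it has slid the pattern back home against its stop bar and that half of the blade is pressed gently but firmly flush along the pattern's edge; leave it there and turn the lock lever clockwise all the way to its stop. Then slide the clear glass strip by its knob until its far long edge lies flush on the near face of the other half of the locked blade, press it lightly home and let go. It is glass: feel for contact, never push with more than 15 N, and leave everything else where it is.

Things in the scene. Friction and masses are not known exactly. Their poses are not given: they have to be found in the camera images.
- bevel: Bench bevel fixed to the light table; origin at the foot of its vertical spindle. Its x axis points roughly away from the robot (far), y to the left. Blade, lock lever and the pattern's stops are all arranged about this spindle.
- blade: Steel bar 380 long, 26 wide, 3 to 15 mm above table, turning about its middle on the spindle (hub 64 mm wide). Origin: spindle, table height; y along the bar to the post's end, x normal: far face x = +13, near face -13 mm. Its +y (post) half sets against the pattern, the bare half takes the strip. Starts 15 to 45 deg clear; turn clockwise. Friction 0.12 N m, stays where left; locked holds 2.5 N m.
- blade_post (a point): Black upright post on the blade, 18 mm across, reaching from 15 to 60 mm above the table, 145 mm from the spindle on the blade's +y half. This point is on its axis, 45 mm above the table. Graspable from above.
- pattern: Green glass pane 70 (x) x 115 (y) x 10 mm with dark motifs, loose, beyond the post's half of the blade. Origin centre of underside; the edge to copy is the near edge, x = -35 mm, along its y. It stands an unknown 4 to 8 mm, and up to 3.5 deg askew, short of a fixed low aluminium stop bar behind it; slid home by the blade (friction under 4 N) it backs firmly and blade y and pattern y come parallel.
- lock (a joint): Angle of the lock lever (rad): 0 = free, grows clockwise from above to the stop at 1.2 (locked; over 1.1 counts). Starts at 0 to 0.2. Its direction in the bevel frame is at 0.35 - value from the bevel's x axis, counterclockwise positive. It takes 0.32 N m, rising to 0.55 N m over the last 0.12 rad (4 to 8 N at its knob), and stays where it is left.
- lock_knob (a point): Black round knob standing at the tip of the lock lever, 18 mm across, from 27 to 69 mm above the table, 75 mm from the spindle axis; the lever arm's top is 35 mm above the table. This point is on the knob's axis 55 mm above the table. It rides over the far side of the bevel.
- blank: Clear glass strip 80 (x) x 110 (y) x 8 mm, 0.28 kg, loose on the robot side of the bare half. Origin centre of underside; its far long edge, x = +40 mm, shall lie on the blade's near face. On it a suction lifter: rubber disc 44 mm across up to 16 mm high, then a round black knob 20 mm across from 16 to 56 mm high; gripped lightly, the strip can turn about it.
- blank_a (a point): Point on the strip's far long edge, 45 mm to its +y side of the middle, 4 mm up.
- blank_b (a point): Point on the strip's far long edge, 45 mm to its -y side of the middle, 4 mm up.
- tape: Bystander: cardboard-brown tape core, ring 64 mm across, 18 mm high. Origin under its centre. Leave it.
- paint: Bystander: small paint jar, 44 mm across, 60 mm high. Origin under its centre. Leave it.
- ink: Bystander: small amber ink jar, 44 mm across, 60 mm high. Origin under its centre. Leave it.
- brush: Bystander: paint brush, 170 mm, lying. Origin under its centre. Leave it.
- offcut: Bystander: green glass offcut 50 x 40 x 8 mm. Origin under its centre. Leave it.
- pen: Bystander: steel pen, 120 mm, lying. Origin under its centre. Leave it.
- eraser: Bystander: block eraser 45 x 22 x 13 mm. Origin under its centre. Leave it.

How it is judged (in metres and radians):
On the way, in this order (a step that is already met when the one before it is completed fails the run):
1. the post's half of the blade is pressed flush (within 1.7 degrees) on the pattern's edge with more than 5 N, which only the backed pattern bears (contact force between blade and pattern above 5 N and angle between the y axis of blade and the y axis of pattern, either way round below 0.03 rad), for 0.2 s.
2. the lock lever is at its stop (over 1.1 rad) with the blade still parallel to the pattern's edge (value of joint lock above 1.1 rad and angle between the y axis of blade and the y axis of pattern, either way round below 0.03 rad), for 0.2 s.
3. the strip is pressed on the blade with more than 2 N, edge to face within 2 degrees (contact force between blank and blade above 2 N and angle between the y axis of blank and the y axis of blade, either way round below 0.035 rad), for 0.2 s.
At the end, for the whole second after the job is handed in: Lever locked (over 1.1 rad); blade parallel to the pattern edge within 1.7 deg; strip flat, still, far long edge on the near face of the bare half (within 2 deg, gap at most 2.5 mm at both edge points), its middle 60 to 165 mm from the spindle; pattern within 15 mm of its start (all of step 2 and angle between the y axis of blank and the y axis of blade, either way round below 0.035 rad and x of blank_a in the frame of blade between -0.0155 and -0.0105 m and x of blank_b in the frame of blade between -0.0155 and -0.0105 m and y of blank in the frame of blade between -0.165 and -0.06 m and angle between blank's own z axis and vertical below 0.05 rad and linear speed of blank below 0.01 m/s and distance of pattern from where it was at the start of the episode below 0.015 m); the robot touches nothing.
It fails at once if blade pressed on the pattern with more than 15 N (contact force between blade and pattern above 15 N).
It fails at once if strip pressed on the blade with more than 15 N (contact force between blank and blade above 15 N).
It fails at once if pattern shifted more than 15 mm (distance of pattern from where it was at the start of the episode above 0.015 m).
It fails at once if a bystander moved more than 30 mm (distance of any of tape, paint, ink, brush, offcut, pen, eraser from where it was at the start of the episode above 0.03 m).
It also fails if it takes over 72 s, if anything falls off the work surface, if the arm or the gripper's body presses on something with over 40 N, if the wrist force passes 120 N, or if a joint passes its speed limit or range.

## Working session

There is one attempt and no reset: what is moved stays moved. The work goes in short steps, Python scripts to look and compute and a shell command to move; the robot and the scene stay as the last step left them, time stands still between calls to the robot, and variables do not carry over. Pictures are saved under pics/ and viewed, at most 10 in all, crops included, and the job is handed in when it is done.

```bash
ls; mkdir -p pics; cat > h.py <<'E'
import numpy as np, cv2
from scipy.spatial.transform import Rotation as R
from station import *
def q(a): return R.from_quat([a[1],a[2],a[3],a[0]]).as_matrix()
def snap(n,f):
    o=get_obs(); c=read_camera(n); cv2.imwrite('pics/'+f,c['img'][:,:,::-1])
    if n=='wrist':
        T=np.array(c['tool_from_camera']); Rt=q(o['ee_rot'])
        o3=np.array(o['tcp_pos'])+Rt@T[:3,3]; Rc=Rt@T[:3,:3]
    else: o3=np.array(c['origin']); Rc=q(c['orientation'])
    np.savez('pics/'+f+'.npz',K=c['camera_matrix'],o=o3,R=Rc); return c
def load(f): d=np.load('pics/'+f+'.npz'); return d['K'],d['o'],d['R']
def w(f,u,v,z):
    K,o,Rc=load(f); p=np.linalg.solve(K,[u,v,1.]); d=Rc@[p[0],-p[1],-p[2]]
    return o+d*(z-o[2])/d[2]
def pix(f,P):
    K,o,Rc=load(f); c=Rc.T@(np.array(P)-o); p=K@[c[0],-c[1],-c[2]]; return p[:2]/p[2]
E
python3 - <<'E'
from h import *
for n in('scene','top','wrist'):
    c=snap(n,n+'0.png'); print({k:v for k,v in c.items() if k!='img'})
print(get_obs())
E
```

```text
pics
{'camera_matrix': array([[514.27326882,   0.        , 317.43787063],
       [  0.        , 514.27326882, 232.99911762],
       [  0.        ,   0.        ,   1.        ]]), 'origin': array([1016.55550025, -315.55914293,  846.71447461]), 'orientation': array([0.85228641, 0.26274921, 0.12796546, 0.43381513])}
{'camera_matrix': array([[481.00579903,   0.        , 310.78087816],
       [  0.        , 481.00579903, 241.0520407 ],
       [  0.        ,   0.        ,   1.        ]]), 'origin': array([535.78653232,  12.34815517, 887.95076951]), 'orientation': array([-0.69991294, -0.03373515,  0.02915814,  0.71283491])}
{'camera_matrix': array([[354.19559507,   0.        , 316.37025994],
       [  0.        , 354.19559507, 240.14957244],
       [  0.        ,   0.        ,   1.        ]]), 'tool_from_camera': array([[-1.39625144e-04,  9.61821598e-01,  2.73677170e-01,
         7.56147978e+01],
       [ 9.99999847e-01, -1.20572407e-05,  5.52556275e-04,
        -1.26855986e+00],
       [ 5.34760351e-04,  2.73677205e-01, -9.61821450e-01,
        -1.70401021e+02],
       [ 0.00000000e+00,  0.00000000e+00,  0.00000000e+00,
         1.00000000e+00]])}
{'t': 0.15, 'joint_pos': array([-1.40160181e+00,  1.24382494e-01,  1.65137251e+00, -1.08264633e-05,
        1.36753174e+00, -8.26138958e-02]), 'qd': array([-0.00050285, -0.00351838, -0.00208054,  0.00196304, -0.00094456,
       -0.00023495]), 'effort': array([ 4.85546911e-05, -4.18192327e+01, -3.60472512e+01,  7.75258639e-02,
        4.69223270e-02, -1.05541981e-04]), 'tcp_pos': array([ 161.82411691, -629.00099147,  213.64462392]), 'ee_rot': array([-8.46020921e-04,  9.92084036e-01,  1.25572876e-01, -4.19532350e-05]), 'ft_force': array([-0.73259969, -0.76640741, -0.72816004]), 'wrist_torque': array([-0.01159505,  0.02552061, -0.01564601]), 'gripper_force': 0.0, 'finger_gap': 1.0005896764220743}
```

View pics/top0.png

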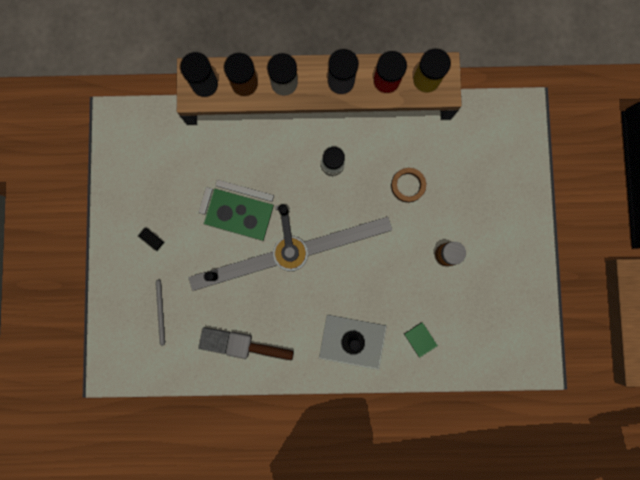

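View pics/scene0.png

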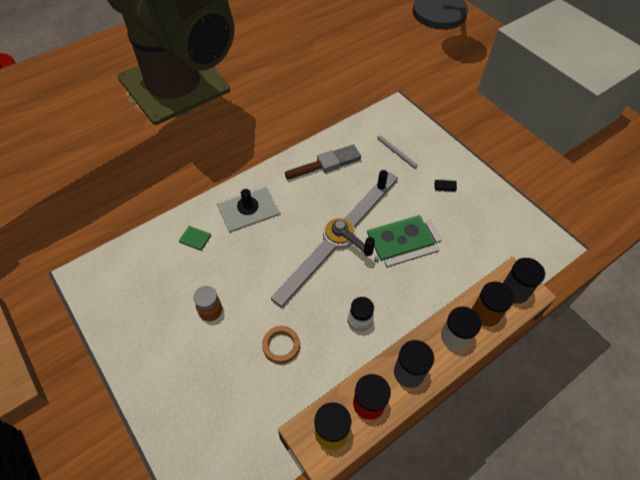

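Top view: post (211,275), blade ends (193,284)/(388,224), hub (290,253), lever knob (284,210), pattern centre (239,213), strip about (352,341) with its knob (352,342). The scene view agrees.

```bash
python3 - <<'E'
from h import *
im=cv2.imread('pics/top0.png')
a=cv2.resize(im[170:380,130:430],None,fx=2.66,fy=2.66,interpolation=cv2.INTER_CUBIC); cv2.imwrite('pics/crop0.png',a)
f='top0.png'
hsv=cv2.cvtColor(im,cv2.COLOR_BGR2HSV)
g=cv2.inRange(hsv,(40,90,40),(90,255,255)); n,l,s,c=cv2.connectedComponentsWithStats(g)
for i in range(1,n):
    if s[i,4]>200:
        ys,xs=np.where(l==i); r=cv2.minAreaRect(np.c_[xs,ys].astype(np.float32)); B=cv2.boxPoints(r)
        print('green',r[0],[w(f,*b,10)[:2].round(1) for b in B])
for nm,u,v,z in [('posttop',211,272,60),('bladeL',193,284,15),('bladeR',388,224,15),('hub',290,253,40),('lever',284,209,69),('blankknob',353,342,56)]: print(nm,w(f,u,v,z).round(1))
E
```

```text
green (238.41539001464844, 214.0230712890625) [array([651. , 212.6]), array([715.1, 194.7]), array([682.4,  86.9]), array([618.7, 105.5])]
green (420.2960510253906, 339.23828125) [array([ 444. , -148.5]), array([ 462.9, -179.7]), array([ 422.8, -203.9]), array([ 404.1, -172.8])]
posttop [559.4 189.7  60. ]
bladeL [539.6 232.   15. ]
bladeR [ 642.3 -124.2   15. ]
hub [591.   54.2  40. ]
lever [665.1  62.1  69. ]
blankknob [436.1 -51.7  56. ]
```

View pics/crop0.png

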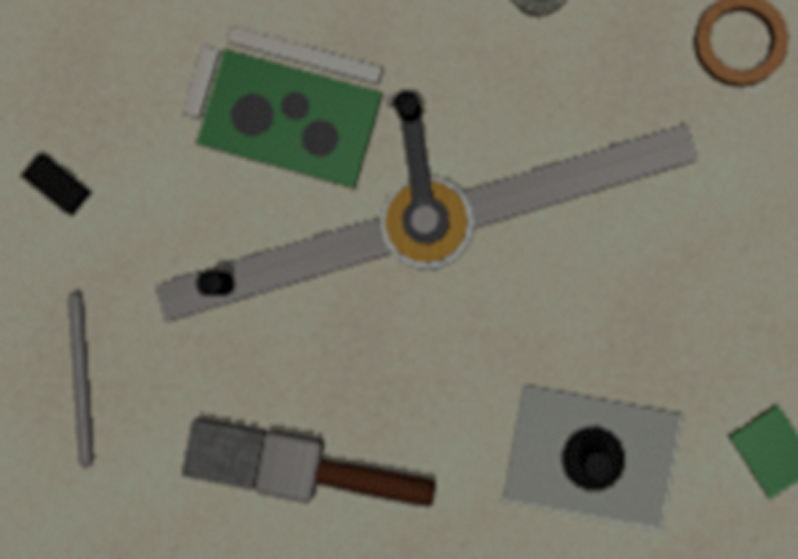

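```bash
cat >> h.py <<'E'
def go(x,y,z,yaw=None):
    o=get_obs(); M=q(o['ee_rot']); d=M.T@(np.array([x,y,z])-o['tcp_pos'])/30
    cur=np.degrees(np.arctan2(M[1,0],M[0,0])); 
    t=0 if yaw is None else -(yaw-cur)/8
    print('t %.2f yaw %.1f tcp %s F %s | x %.2f y %.2f z %.2f turn %.2f'%(o['t'],cur,o['tcp_pos'].round(1),o['ft_force'].round(1),*d,t))
E
python3 -c "
from h import *
go(512,193,150,-5)"
```

```text
t 0.15 yaw 14.4 tcp [ 161.8 -629.   213.6] F [-0.7 -0.8 -0.7] | x 18.13 y -23.62 z 2.16 turn 2.43
```

```bash
R='{"x":18.1,"y":-23.6,"z":0.5,"turn":2.4,"gripper":0}'; python3 -m pendant '[{"x":18.1,"y":-23.6,"z":0.5,"turn":2.4,"gripper":0},{"x":18.1,"y":-23.6,"z":0.5,"turn":2.4,"gripper":0},{"x":18.1,"y":-23.6,"z":0.5,"turn":2.4,"gripper":0},{"x":18.1,"y":-23.6,"z":0.5,"turn":2.4,"gripper":0},{"x":18.1,"y":-23.6,"z":0.5,"turn":2.4,"gripper":0},{"x":18.1,"y":-23.6,"z":0.5,"turn":2.4,"gripper":0},{"x":18.1,"y":-23.6,"z":0.5,"turn":2.4,"gripper":0},{"x":18.1,"y":-23.6,"z":0.5,"turn":2.4,"gripper":0}]'
python3 -c "
from h import *
go(512,193,150,-5)"
```

```text
t: 1.15
tcp_pos: [358.0, -167.6, 206.2]
ee_rot: [0.0, 0.999, -0.042, 0.0]
ft_force: [1.3, -0.5, 0.4]
finger_gap: 0.219
gripper_force: 0.0
t 1.15 yaw -4.8 tcp [ 358.  -167.6  206.2] F [ 1.3 -0.5  0.4] | x 4.11 y -12.41 z 1.87 turn 0.02
```

```bash
python3 -m pendant '[{"x":4,"y":-12.2,"z":1.8,"gripper":0},{"x":4,"y":-12.2,"z":1.8,"gripper":0},{"x":4,"y":-12.2,"z":1.8,"gripper":0},{"x":4,"y":-12.2,"z":1.8,"gripper":0},{"x":4,"y":-12.2,"z":1.8,"gripper":0},{"x":4,"y":-12.2,"z":1.8,"gripper":0},{"x":4,"y":-12.2,"z":1.8,"gripper":0},{"x":4,"y":-12.2,"z":1.8,"gripper":0}]'
python3 -c "
from h import *
go(515,193,30,-5); snap('wrist','w1.png'); snap('top','t1.png')"
```

```text
t 1.15 yaw -4.8 tcp [ 358.  -167.6  206.2] F [ 1.3 -0.5  0.4] | x 4.20 y -12.42 z 5.87 turn 0.02$[0]: bad value
```

View pics/w1.png

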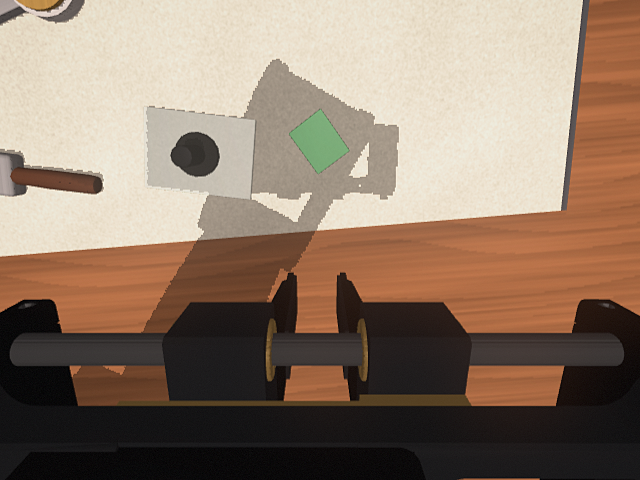

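The wrist view shows the strip (corners ~(147,107),(255,122),(250,198),(147,184)) and the offcut. The move was refused, so I'll add the turn field.

```bash
python3 -m pendant '[{"x":4.0,"y":-12.2,"z":1.8,"turn":0,"gripper":0},{"x":4.0,"y":-12.2,"z":1.8,"turn":0,"gripper":0},{"x":4.0,"y":-12.2,"z":1.8,"turn":0,"gripper":0},{"x":4.0,"y":-12.2,"z":1.8,"turn":0,"gripper":0},{"x":4.0,"y":-12.2,"z":1.8,"turn":0,"gripper":0},{"x":4.0,"y":-12.2,"z":1.8,"turn":0,"gripper":0},{"x":4.0,"y":-12.2,"z":1.8,"turn":0,"gripper":0},{"x":4.0,"y":-12.2,"z":1.8,"turn":0,"gripper":0}]'
python3 -c "
from h import *
go(515,193,30,-5); snap('wrist','w2.png')"
```

```text
t: 2.25
tcp_pos: [507.7, 184.8, 151.6]
ee_rot: [0.001, 0.999, -0.041, -0.001]
ft_force: [-0.3, -0.1, 0.6]
finger_gap: 0.003
gripper_force: 0.0
t 2.25 yaw -4.7 tcp [507.7 184.8 151.6] F [-0.3 -0.1  0.6] | x 0.22 y -0.30 z 4.05 turn 0.03
```

View pics/w2.png

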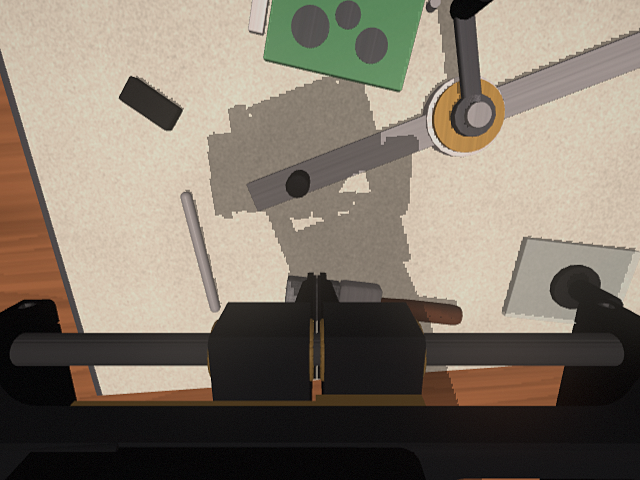

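Wrist view: post top (298,184), pattern near edge (265,61)–(402,91), spindle cap (479,113), strip corners (523,237),(503,313).

```bash
python3 - <<'E'
from h import *
f='w2.png'
for nm,u,v,z in [('posttop',298,183,60),('patL',265,61,10),('patR',402,91,10),('cap',479,113,42),('hubplate',466,117,15),('blankFL',524,237,8),('blankNL',504,313,8)]: print(nm,w(f,u,v,z).round(1))
a=w(f,265,61,10);b=w(f,402,91,10); print(np.degrees(np.arctan2(*(a-b)[:2])))
f='w1.png'
P=[w(f,u,v,8).round(1) for u,v in[(147,107),(255,122),(250,198),(147,184)]]; print(P,np.mean(P,0), np.degrees(np.arctan2(*(P[0]-P[1])[:2])))
go(512,193,32,-5)
E
```

```text
posttop [553.  195.3  60. ]
patL [646.1 215.2  10. ]
patR [614.7 106.4  10. ]
cap [591.4  56.9  42. ]
hubplate [590.   55.5  15. ]
blankFL [480.7  -3.9   8. ]
blankNL [404.2   9.6   8. ]
16.077494573891965
[array([477.4, -10.7,   8. ]), array([ 454.7, -114.1,    8. ]), array([380.2, -99. ,   8. ]), array([403.6,   5.3,   8. ])] [428.975 -54.625   8.   ] 12.382046299815642
t 2.30 yaw -4.8 tcp [507.6 184.1 152. ] F [ 0.2  0.6 -0.2] | x 0.12 y -0.31 z 4.00 turn 0.02
```

```bash
python3 -m pendant '[{"x":0.1,"y":-0.3,"z":2.0,"turn":0,"gripper":0},{"x":0.1,"y":-0.35,"z":3.5,"turn":0.7,"gripper":0},{"x":0.1,"y":-0.35,"z":4.0,"turn":1.4,"gripper":0},{"x":0.1,"y":-0.35,"z":4.0,"turn":1.4,"gripper":0},{"x":0.1,"y":-0.35,"z":4.0,"turn":1.4,"gripper":0}]'
python3 -c "
from h import *
go(535,193,32,-16)"
```

```text
t: 2.92
tcp_pos: [512.7, 194.6, 33.9]
ee_rot: [-0.0, 0.99, -0.139, 0.001]
ft_force: [0.7, 0.8, -1.7]
finger_gap: 0.007
gripper_force: 0.0
t 2.92 yaw -16.0 tcp [512.7 194.6  33.9] F [ 0.7  0.8 -1.7] | x 0.73 y -0.15 z 0.06 turn 0.00
```

```bash
python3 -m pendant '[{"x":0.4,"y":-0.12,"z":0.1,"turn":0,"gripper":0},{"x":0.7,"y":-0.2,"z":0.1,"turn":0,"gripper":0},{"x":0.9,"y":-0.26,"z":0.1,"turn":0,"gripper":0},{"x":1.1,"y":-0.32,"z":0.1,"turn":0,"gripper":0},{"x":1.3,"y":-0.38,"z":0.1,"turn":0,"gripper":0},{"x":1.5,"y":-0.44,"z":0.1,"turn":0,"gripper":0},{"x":1.7,"y":-0.5,"z":0.1,"turn":0,"gripper":0},{"x":1.9,"y":-0.55,"z":0.1,"turn":0,"gripper":0}]'
python3 -c "
from h import *
go(590,195,32,-16); snap('top','t2.png'); i=cv2.imread('pics/t2.png')[150:330,150:420]; cv2.imwrite('pics/c2.png',cv2.resize(i,None,fx=2.9,fy=2.9))"
```

```text
t: 3.92
tcp_pos: [571.4, 195.6, 29.2]
ee_rot: [0.0, 0.99, -0.139, 0.0]
ft_force: [-2.0, 1.2, -1.0]
finger_gap: 0.006
gripper_force: 0.5
t 3.92 yaw -16.0 tcp [571.4 195.6  29.2] F [-2.   1.2 -1. ] | x 0.60 y -0.15 z -0.09 turn 0.00
```

View pics/c2.png

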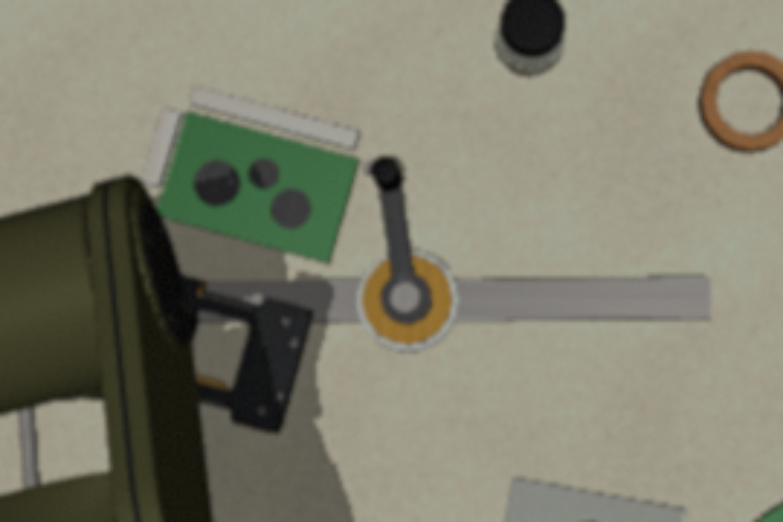

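The blade's bare half now lies level at rows 275–320 of the crop, so it has turned about 16° and has about 16° to go. The pattern hasn't been touched.

```bash
python3 -m pendant '[{"x":0.15,"y":-0.04,"z":0,"turn":0,"gripper":0},{"x":0.3,"y":-0.07,"z":0,"turn":0,"gripper":0},{"x":0.4,"y":-0.1,"z":0,"turn":0,"gripper":0},{"x":0.5,"y":-0.13,"z":0,"turn":0,"gripper":0},{"x":0.6,"y":-0.14,"z":0,"turn":0,"gripper":0},{"x":0.65,"y":-0.15,"z":0,"turn":0,"gripper":0},{"x":0.7,"y":-0.15,"z":0,"turn":0,"gripper":0},{"x":0.75,"y":-0.15,"z":0,"turn":0,"gripper":0}]'
python3 -c "
from h import *
go(610,195,32,-16)"
```

```text
t: 4.97
tcp_pos: [593.9, 193.8, 29.2]
ee_rot: [-0.0, 0.99, -0.139, -0.0]
ft_force: [-0.6, 1.6, 0.7]
finger_gap: 0.007
gripper_force: 0.4
t 4.97 yaw -16.0 tcp [593.9 193.8  29.2] F [-0.6  1.6  0.7] | x 0.51 y -0.19 z -0.09 turn 0.00
```

```bash
python3 -m pendant '[{"x":0.05,"y":0,"z":0,"turn":0,"gripper":0},{"x":0.1,"y":0,"z":0,"turn":0,"gripper":0},{"x":0.15,"y":0,"z":0,"turn":0,"gripper":0},{"x":0.18,"y":0,"z":0,"turn":0,"gripper":0},{"x":0.2,"y":0,"z":0,"turn":0,"gripper":0},{"x":0.22,"y":0,"z":0,"turn":0,"gripper":0},{"x":0.24,"y":0,"z":0,"turn":0,"gripper":0},{"x":0.26,"y":0,"z":0,"turn":0,"gripper":0}]'
python3 -c "
from h import *
o=get_obs(); print([(get_obs()['ft_force']@[.961,-.276,0]).round(2) for _ in range(3)]);go(610,195,32,-16)"
```

```text
t: 5.98
tcp_pos: [601.3, 191.6, 29.2]
ee_rot: [0.0, 0.99, -0.139, -0.0]
ft_force: [-1.5, 0.8, 0.9]
finger_gap: 0.007
gripper_force: 0.4
[np.float64(-1.65), np.float64(-1.65), np.float64(-1.65)]
t 5.97 yaw -16.0 tcp [601.3 191.6  29.2] F [-1.5  0.8  0.9] | x 0.25 y -0.19 z -0.09 turn 0.00
```

```bash
python3 -m pendant '[{"x":0.03,"y":0,"z":0,"turn":0,"gripper":0},{"x":0.06,"y":0,"z":0,"turn":0,"gripper":0},{"x":0.09,"y":0,"z":0,"turn":0,"gripper":0},{"x":0.12,"y":0,"z":0,"turn":0,"gripper":0},{"x":0.12,"y":0,"z":0,"turn":0,"gripper":0}]'
python3 -m pendant '[{"x":0.03,"y":0,"z":0,"turn":0,"gripper":0},{"x":0.05,"y":0,"z":0,"turn":0,"gripper":0},{"x":0.05,"y":0,"z":0,"turn":0,"gripper":0}]'
python3 -c "
from h import *
snap('wrist','w3.png');go(610,195,32,-16)"
```

```text
t: 6.6
tcp_pos: [604.9, 190.6, 29.3]
ee_rot: [0.0, 0.99, -0.139, 0.0]
ft_force: [-0.1, 1.1, -0.7]
finger_gap: 0.007
gripper_force: 0.4
t: 6.98
tcp_pos: [606.3, 190.2, 29.2]
ee_rot: [0.0, 0.99, -0.139, 0.0]
ft_force: [-0.7, -0.2, 0.3]
finger_gap: 0.003
gripper_force: 0.4
t 7.03 yaw -16.0 tcp [606.3 190.2  29.3] F [-0.8 -0.2  0.5] | x 0.07 y -0.19 z -0.09 turn 0.00
```

View pics/w3.png

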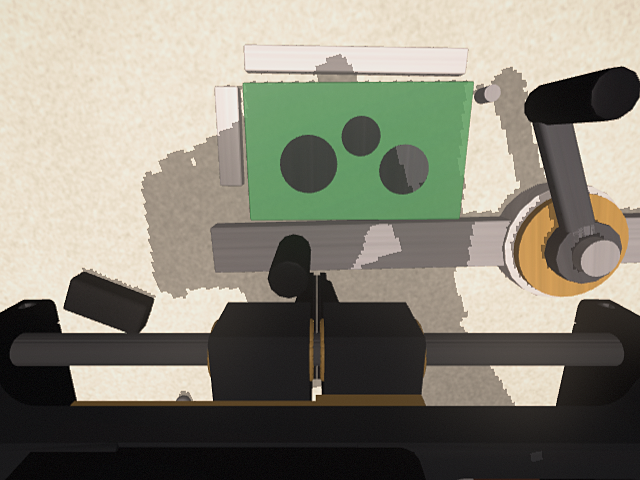

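The blade is nearly flush on the pattern's near edge (row 219). The gap to the stop bar is rows 73–82, about 4 mm. The fingers bear off-centre on the post (post x≈287, fingers 317), so I'll back off, centre them and go on pressing.

```bash
python3 -m pendant '[{"x":-0.15,"y":0,"z":0,"turn":0,"gripper":0},{"x":-0.15,"y":-0.3,"z":0,"turn":0,"gripper":0},{"x":-0.15,"y":-0.3,"z":0,"turn":0,"gripper":0},{"x":-0.05,"y":-0.3,"z":0,"turn":0,"gripper":0},{"x":0.0,"y":-0.3,"z":0,"turn":0,"gripper":0},{"x":0.03,"y":-0.3,"z":0,"turn":0,"gripper":0},{"x":0.05,"y":-0.3,"z":0,"turn":0,"gripper":0},{"x":0.05,"y":-0.3,"z":0,"turn":0,"gripper":0}]'
python3 -m pendant '[{"x":0.02,"y":0,"z":0,"turn":0,"gripper":0},{"x":0.04,"y":0,"z":0,"turn":0,"gripper":0},{"x":0.04,"y":0,"z":0,"turn":0,"gripper":0}]'
python3 -m pendant '[{"x":0.02,"y":0,"z":0,"turn":0,"gripper":0},{"x":0.02,"y":0,"z":0,"turn":0,"gripper":0}]'
```

```text
t: 8.02
tcp_pos: [609.9, 198.6, 29.2]
ee_rot: [-0.0, 0.99, -0.139, -0.0]
ft_force: [-1.5, 1.9, 1.8]
finger_gap: 0.003
gripper_force: 1.0
t: 8.4
tcp_pos: [611.3, 198.1, 29.2]
ee_rot: [-0.0, 0.99, -0.139, -0.0]
ft_force: [-1.7, 1.5, 0.4]
finger_gap: 0.003
gripper_force: 0.9
t: 8.65
tcp_pos: [611.9, 197.9, 29.2]
ee_rot: [0.0, 0.99, -0.139, -0.0]
ft_force: [-1.9, 1.4, -0.2]
finger_gap: 0.003
gripper_force: 0.9
```

```bash
python3 -m pendant '[{"x":0.02,"y":0,"z":0,"turn":0,"gripper":0},{"x":0.02,"y":0,"z":0,"turn":0,"gripper":0}]'
python3 -m pendant '[{"x":0.02,"y":0,"z":0,"turn":0,"gripper":0},{"x":0.02,"y":0,"z":0,"turn":0,"gripper":0}]'
```

```text
t: 8.9
tcp_pos: [612.5, 197.7, 29.2]
ee_rot: [0.0, 0.99, -0.139, 0.0]
ft_force: [-1.2, 2.3, 1.2]
finger_gap: 0.004
gripper_force: 0.9
t: 9.15
tcp_pos: [613.1, 197.6, 29.2]
ee_rot: [0.0, 0.99, -0.139, -0.0]
ft_force: [-1.1, 1.7, -0.4]
finger_gap: 0.002
gripper_force: 0.9
```

```bash
python3 -m pendant '[{"x":0.02,"y":0,"z":0,"turn":0,"gripper":0},{"x":0.02,"y":0,"z":0,"turn":0,"gripper":0}]'
```

```text
t: 9.4
tcp_pos: [613.7, 197.4, 29.2]
ee_rot: [0.0, 0.99, -0.139, 0.0]
ft_force: [-1.8, 1.7, 0.9]
finger_gap: 0.001
gripper_force: 0.9
```

```bash
python3 -m pendant '[{"x":0.02,"y":0,"z":0,"turn":0,"gripper":0},{"x":0.02,"y":0,"z":0,"turn":0,"gripper":0}]'
python3 -m pendant '[{"x":0.02,"y":0,"z":0,"turn":0,"gripper":0},{"x":0.02,"y":0,"z":0,"turn":0,"gripper":0}]'
```

```text
t: 9.65
tcp_pos: [614.3, 197.3, 29.2]
ee_rot: [0.0, 0.99, -0.139, 0.0]
ft_force: [-2.0, 2.1, 0.6]
finger_gap: 0.005
gripper_force: 0.9
t: 9.9
tcp_pos: [614.5, 197.2, 29.2]
ee_rot: [0.0, 0.99, -0.139, -0.0]
ft_force: [-4.0, 2.5, 0.9]
finger_gap: 0.003
gripper_force: 1.9
```

```bash
python3 -m pendant '[{"x":0.02,"y":0,"z":0,"turn":0,"gripper":0},{"x":0.02,"y":0,"z":0,"turn":0,"gripper":0}]'; python3 -c "
from h import *
snap('wrist','w4.png');go(610,195,32,-16)
i=cv2.imread('pics/w4.png')[20:320,180:580];cv2.imwrite('pics/c4.png',cv2.resize(i,None,fx=2,fy=2))"
```

```text
t: 10.15
tcp_pos: [614.5, 197.2, 29.2]
ee_rot: [0.0, 0.99, -0.139, -0.001]
ft_force: [-4.8, 3.1, 2.8]
finger_gap: 0.003
gripper_force: 3.0
t 10.20 yaw -16.0 tcp [614.5 197.2  29.2] F [-6.   3.6  2.6] | x -0.12 y 0.11 z -0.09 turn 0.00
```

View pics/c4.png

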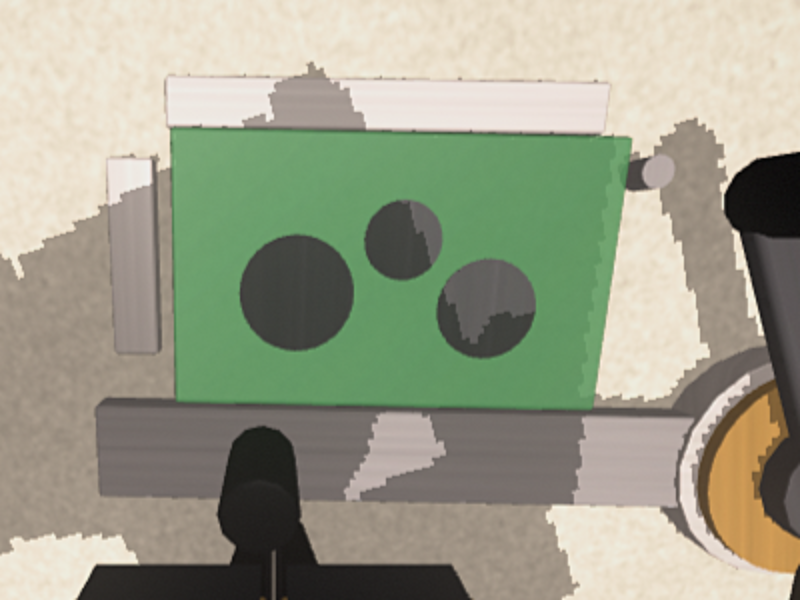

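The pattern is backed: its far edge lies on the bar at crop row ~130, and the blade is flush at row ~405. One more small step, then hold.

```bash
python3 -m pendant '[{"x":0.02,"y":0,"z":0,"turn":0,"gripper":0},{"x":0.02,"y":0,"z":0,"turn":0,"gripper":0},{"x":0.02,"y":0,"z":0,"turn":0,"gripper":0},{"x":0.02,"y":0,"z":0,"turn":0,"gripper":0}]'
```

```text
t: 10.7
tcp_pos: [614.5, 197.2, 29.2]
ee_rot: [0.0, 0.99, -0.139, -0.002]
ft_force: [-7.2, 4.4, 4.0]
finger_gap: 0.005
gripper_force: 3.9
```

```bash
python3 -m pendant '[{"x":-0.1,"y":0,"z":0,"turn":0,"gripper":0},{"x":-0.3,"y":0,"z":0,"turn":0,"gripper":0},{"x":-0.5,"y":0,"z":-1.0,"turn":0,"gripper":0},{"x":-0.5,"y":0,"z":-2.7,"turn":-0.7,"gripper":0},{"x":-0.5,"y":0,"z":-3.0,"turn":-1.4,"gripper":0},{"x":-0.5,"y":0,"z":-3.0,"turn":-1.4,"gripper":0}]'
python3 - <<'E'
from h import *
print(w('w3.png',615,92,69),w('w3.png',600,258,42))
print(w('t1.png',283,209,69))
snap('wrist','w5.png')
S=np.array([590.8,54.8])
for ph,off in((6,40),(6,24)):
    a=np.radians(ph); p=S+75*np.array([np.cos(a),np.sin(a)])-off*np.array([np.sin(a),-np.cos(a)]); go(*p,42,ph)
E
```

```text
t: 11.45
tcp_pos: [602.6, 200.9, 121.1]
ee_rot: [-0.0, 0.999, -0.042, 0.002]
ft_force: [-0.0, 0.2, -0.1]
finger_gap: 0.008
gripper_force: 0.0
[665.47630421  67.22208     69.        ] [590.48185982  56.64187887  42.        ]
[665.13073839  63.78692823  69.        ]
t 11.50 yaw -4.9 tcp [601.6 200.7 119.4] F [-0.5 -0.  -0.8] | x 2.25 y 3.10 z 2.58 turn -1.36
t 11.50 yaw -4.9 tcp [601.6 200.7 119.4] F [-0.5 -0.  -0.8] | x 2.36 y 3.62 z 2.58 turn -1.36
```

View pics/w5.png

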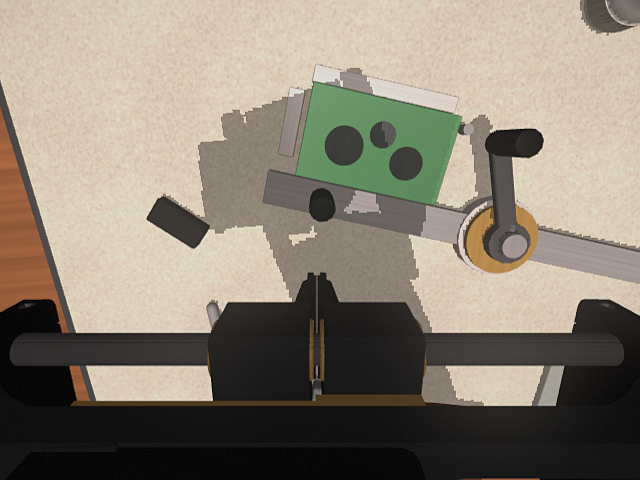

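The blade stayed flush on the pattern. The lever knob top is at (532,142), so φ≈8°.

```bash
python3 - <<'E'
from h import *
print(w('w5.png',532,142,69),w('w5.png',515,246,42),w('w5.png',468,130,15))
S=np.array([590.8,55.5])
a=np.radians(8); off=30; p=S+75*np.array([np.cos(a),np.sin(a)])-off*np.array([np.sin(a),-np.cos(a)]); go(*p,42,8)
E
```

```text
[665.27582144  65.36384806  69.        ] [590.44853238  56.23456095  42.        ] [675.17787087  82.11621319  15.        ]
t 11.50 yaw -4.9 tcp [601.6 200.7 119.4] F [-0.5 -0.  -0.8] | x 2.26 y 3.32 z 2.58 turn -1.61
```

```bash
python3 -m pendant '[{"x":2.26,"y":3.3,"z":0,"turn":-1.0,"gripper":0},{"x":2.26,"y":3.3,"z":0,"turn":-1.6,"gripper":0},{"x":2.26,"y":3.3,"z":0.5,"turn":-1.6,"gripper":0},{"x":2.26,"y":3.3,"z":1.7,"turn":-1.6,"gripper":0},{"x":2.26,"y":3.3,"z":2.45,"turn":-1.6,"gripper":0},{"x":2.26,"y":3.3,"z":2.45,"turn":-1.6,"gripper":0},{"x":2.26,"y":3.3,"z":2.45,"turn":-1.6,"gripper":0}]'
python3 - <<'E'
from h import *
S=np.array([590.8,55.8])
for ph in(8,4,0,-6,-12,-18,-24,-30,-36,-42,-48,-54):
    a=np.radians(ph); off=21; p=S+75*np.array([np.cos(a),np.sin(a)])-off*np.array([np.sin(a),-np.cos(a)]); go(*p,45,ph)
E
```

```text
t: 12.38
tcp_pos: [661.2, 97.2, 46.4]
ee_rot: [-0.0, 0.998, 0.07, 0.0]
ft_force: [0.1, 0.3, 0.6]
finger_gap: 0.004
gripper_force: 0.0
t 12.38 yaw 8.0 tcp [661.2  97.2  46.4] F [0.1 0.3 0.6] | x -0.02 y 0.34 z 0.05 turn 0.01
t 12.38 yaw 8.0 tcp [661.2  97.2  46.4] F [0.1 0.3 0.6] | x 0.03 y 0.52 z 0.05 turn 0.51
t 12.38 yaw 8.0 tcp [661.2  97.2  46.4] F [0.1 0.3 0.6] | x 0.06 y 0.69 z 0.05 turn 1.01
t 12.38 yaw 8.0 tcp [661.2  97.2  46.4] F [0.1 0.3 0.6] | x 0.08 y 0.97 z 0.05 turn 1.76
t 12.38 yaw 8.0 tcp [661.2  97.2  46.4] F [0.1 0.3 0.6] | x 0.07 y 1.24 z 0.05 turn 2.51
t 12.38 yaw 8.0 tcp [661.2  97.2  46.4] F [0.1 0.3 0.6] | x 0.04 y 1.51 z 0.05 turn 3.26
t 12.38 yaw 8.0 tcp [661.2  97.2  46.4] F [0.1 0.3 0.6] | x -0.03 y 1.77 z 0.05 turn 4.01
t 12.38 yaw 8.0 tcp [661.2  97.2  46.4] F [0.1 0.3 0.6] | x -0.12 y 2.03 z 0.05 turn 4.76
t 12.38 yaw 8.0 tcp [661.2  97.2  46.4] F [0.1 0.3 0.6] | x -0.23 y 2.27 z 0.05 turn 5.51
t 12.38 yaw 8.0 tcp [661.2  97.2  46.4] F [0.1 0.3 0.6] | x -0.38 y 2.50 z 0.05 turn 6.26
t 12.38 yaw 8.0 tcp [661.2  97.2  46.4] F [0.1 0.3 0.6] | x -0.54 y 2.72 z 0.05 turn 7.01
t 12.38 yaw 8.0 tcp [661.2  97.2  46.4] F [0.1 0.3 0.6] | x -0.73 y 2.92 z 0.05 turn 7.76
```

```bash
python3 -m pendant '[{"x":0.0,"y":0.34,"z":0.05,"turn":0,"gripper":0},{"x":0.03,"y":0.52,"z":0.05,"turn":0.5,"gripper":0},{"x":0.06,"y":0.69,"z":0.05,"turn":1.0,"gripper":0},{"x":0.08,"y":0.97,"z":0.05,"turn":1.75,"gripper":0},{"x":0.07,"y":1.24,"z":0.05,"turn":2.5,"gripper":0},{"x":0.04,"y":1.51,"z":0.05,"turn":3.25,"gripper":0},{"x":-0.03,"y":1.77,"z":0.05,"turn":4.0,"gripper":0},{"x":-0.12,"y":2.03,"z":0.05,"turn":4.75,"gripper":0}]'
python3 - <<'E'
from h import *
S=np.array([590.8,55.8])
for ph in(-36,-40,-44,-48,-51,-54,-57,-60):
    a=np.radians(ph); off=21; p=S+75*np.array([np.cos(a),np.sin(a)])-off*np.array([np.sin(a),-np.cos(a)]); go(*p,45,ph)
E
```

```text
t: 13.38
tcp_pos: [666.8, 36.5, 45.8]
ee_rot: [-0.002, 0.965, -0.261, 0.001]
ft_force: [0.1, 5.1, 0.1]
finger_gap: 0.005
gripper_force: 2.0
t 13.38 yaw -30.2 tcp [666.8  36.5  45.8] F [0.1 5.1 0.1] | x 0.05 y 0.27 z 0.02 turn 0.72
t 13.38 yaw -30.2 tcp [666.8  36.5  45.8] F [0.1 5.1 0.1] | x 0.07 y 0.45 z 0.02 turn 1.22
t 13.38 yaw -30.2 tcp [666.8  36.5  45.8] F [0.1 5.1 0.1] | x 0.08 y 0.63 z 0.02 turn 1.72
t 13.38 yaw -30.2 tcp [666.8  36.5  45.8] F [0.1 5.1 0.1] | x 0.08 y 0.82 z 0.02 turn 2.22
t 13.38 yaw -30.2 tcp [666.8  36.5  45.8] F [0.1 5.1 0.1] | x 0.07 y 0.95 z 0.02 turn 2.60
t 13.38 yaw -30.2 tcp [666.8  36.5  45.8] F [0.1 5.1 0.1] | x 0.06 y 1.09 z 0.02 turn 2.97
t 13.38 yaw -30.2 tcp [666.8  36.5  45.8] F [0.1 5.1 0.1] | x 0.03 y 1.22 z 0.02 turn 3.35
t 13.38 yaw -30.2 tcp [666.8  36.5  45.8] F [0.1 5.1 0.1] | x 0.01 y 1.35 z 0.02 turn 3.72
```

```bash
python3 -m pendant '[{"x":0.05,"y":0.27,"z":0.02,"turn":0.7,"gripper":0},{"x":0.07,"y":0.45,"z":0.02,"turn":1.2,"gripper":0},{"x":0.08,"y":0.63,"z":0.02,"turn":1.7,"gripper":0},{"x":0.08,"y":0.73,"z":0.02,"turn":2.0,"gripper":0},{"x":0.08,"y":0.82,"z":0.02,"turn":2.2,"gripper":0},{"x":0.08,"y":0.82,"z":0.02,"turn":2.2,"gripper":0}]'
python3 -m pendant '[{"x":0.0,"y":0.07,"z":0,"turn":0.2,"gripper":0},{"x":0.0,"y":0.14,"z":0,"turn":0.4,"gripper":0},{"x":0.0,"y":0.14,"z":0,"turn":0.4,"gripper":0}]'
```

```text
t: 14.12
tcp_pos: [656.9, 13.3, 45.3]
ee_rot: [-0.001, 0.915, -0.403, 0.001]
ft_force: [1.7, 2.8, 2.6]
finger_gap: 0.004
gripper_force: 1.9
t: 14.5
tcp_pos: [653.7, 9.9, 44.7]
ee_rot: [-0.0, 0.903, -0.429, 0.002]
ft_force: [5.0, 1.8, 3.7]
finger_gap: 0.005
gripper_force: 2.6
```

```bash
python3 -m pendant '[{"x":0.0,"y":0.07,"z":0,"turn":0.2,"gripper":0},{"x":0.0,"y":0.14,"z":0,"turn":0.4,"gripper":0},{"x":0.0,"y":0.14,"z":0,"turn":0.4,"gripper":0}]'
python3 -m pendant '[{"x":0.0,"y":0.05,"z":0,"turn":0.15,"gripper":0},{"x":0.0,"y":0.1,"z":0,"turn":0.3,"gripper":0},{"x":0.0,"y":0.1,"z":0,"turn":0.3,"gripper":0}]'
python3 -m pendant '[{"x":0.0,"y":0.05,"z":0,"turn":0.15,"gripper":0},{"x":0.0,"y":0.05,"z":0,"turn":0.15,"gripper":0}]'
```

```text
t: 14.88
tcp_pos: [651.2, 6.9, 44.8]
ee_rot: [-0.0, 0.891, -0.454, 0.003]
ft_force: [7.1, 0.2, 1.8]
finger_gap: 0.009
gripper_force: 3.0
t: 15.25
tcp_pos: [649.4, 4.9, 44.9]
ee_rot: [-0.001, 0.881, -0.473, 0.003]
ft_force: [9.2, 0.1, 0.9]
finger_gap: 0.003
gripper_force: 3.6
t: 15.5
tcp_pos: [649.3, 4.7, 45.0]
ee_rot: [-0.002, 0.876, -0.482, 0.004]
ft_force: [13.1, 0.9, -1.1]
finger_gap: 0.003
gripper_force: 5.7
```

```bash
python3 -m pendant '[{"x":0.0,"y":0.05,"z":0,"turn":0,"gripper":0},{"x":0.0,"y":0.05,"z":0,"turn":0,"gripper":0},{"x":0.0,"y":0.05,"z":0,"turn":0,"gripper":0}]'
python3 -m pendant '[{"x":0.0,"y":-0.2,"z":0,"turn":0,"gripper":0},{"x":0.0,"y":-0.4,"z":0,"turn":0,"gripper":0},{"x":0.0,"y":-0.4,"z":-1.0,"turn":0,"gripper":0},{"x":0.0,"y":-0.4,"z":-3.0,"turn":0,"gripper":0.7},{"x":0.0,"y":-0.4,"z":-3.3,"turn":0,"gripper":0.7},{"x":0.0,"y":-0.4,"z":-3.3,"turn":0,"gripper":0.7}]'
python3 - <<'E'
from h import *
snap('top','t3.png'); c=snap('wrist','w6.png')
go(436,-53,150,-12)
E
```

```text
t: 15.88
tcp_pos: [649.3, 4.6, 45.1]
ee_rot: [-0.003, 0.876, -0.482, 0.005]
ft_force: [16.9, 3.5, -3.1]
finger_gap: 0.006
gripper_force: 7.8
t: 16.62
tcp_pos: [654.0, 10.7, 142.6]
ee_rot: [0.0, 0.876, -0.482, -0.0]
ft_force: [-0.5, 0.4, -0.5]
finger_gap: 0.267
gripper_force: 0.0
t 16.73 yaw -57.6 tcp [652.6  10.8 139.9] F [ 0.4 -0.7  0.3] | x -2.08 y 7.24 z -0.30 turn -5.70
```

```bash
python3 - <<'E'
from h import *
im=cv2.imread('pics/t3.png'); f='t3.png'
g=cv2.cvtColor(im,cv2.COLOR_BGR2GRAY); lsd=cv2.createLineSegmentDetector()
L=lsd.detect(g)[0][:,0]
for a in L:
    if np.hypot(a[0]-a[2],a[1]-a[3])>28 and 180<a[0]<450 and 200<a[1]<390:
        z=15 if a[1]<305 else 8
        p,r=w(f,a[0],a[1],z),w(f,a[2],a[3],z); d=(p-r)*np.sign(p[1]-r[1])
        print(a.round(1),p[:2].round(1),r[:2].round(1),'ang %.2f'%np.degrees(np.arctan2(d[0],d[1])))
cv2.imwrite('pics/c3.png',cv2.resize(im[170:390,170:440],None,fx=2.7,fy=2.7,interpolation=cv2.INTER_CUBIC))
E
```

```text
[363.1 317.9 379.2 478.1] [473.  -74.7] [193.8 -95.3] ang 85.79
[237.  308.1 236.3 250.6] [494.5 153.5] [599.3 154.4] ang 89.47
[379.5 269.6 373.4 315.7] [ 559.6 -106.2] [477.1 -92.8] ang -80.75
[237.7 249.6 241.5 213.1] [600.6 150.7] [667.6 143.4] ang -83.77
[235.6 356.8 198.4 348.2] [407.7 156.3] [424.1 223.5] ang 13.70
[418.1 357.3 402.9 333.7] [ 401.2 -171.5] [ 443.5 -145.8] ang 58.73
[422.  321.3 437.3 344.9] [ 465. -181.] [ 422.6 -206.9] ang 58.59
[203.8 220.4 214.7 183.2] [655.3 212.7] [724.1 192.6] ang -73.76
[326.9 200.5 298.1 199.7] [687.8 -13.6] [690.4  39.2] ang 2.76
[358.2 247.5 322.  244.4] [600.3 -68.7] [607.3  -3. ] ang 6.07
[254.4 280.7 256.  243.1] [543.6 120.7] [611.8 117.3] ang -87.12
[360.8 253.1 358.4 291.8] [590.  -73.1] [520.2 -66.8] ang -84.87
[371.1 266.9 366.8 313.2] [564.6 -91. ] [481.7 -80.9] ang -83.04
[257.5 242.1 269.7 114.3] [613.7 114.5] [852.7  89.7] ang -84.08
[364.7 310.7 368.4 240.6] [485.8 -78. ] [613.1 -88.3] ang -85.36
[243.2 290.6 246.1 238.1] [526.  141.1] [621.4 135.3] ang -86.50
[280.6 275.9 316.9 275.8] [551.5  73.1] [550.3   7.4] ang 1.00
[247.  268.1 247.5 304.4] [566.6 133.9] [501.2 133.5] ang 89.63
[367.6 239.4 367.7 118.1] [614.8 -86.3] [841.6 -92.9] ang -88.34
[246.7 237.  259.8 113. ] [623.3 134.2] [855.5 108.2] ang -83.62
[318.1 275.6 354.8 285.3] [550.6   5.1] [532.1 -60.7] ang 15.73
[301.9 286.7 269.4 287.6] [531.2  34.9] [530.7  93.7] ang -0.48
[355.3 284.4 357.7 250.6] [533.7 -61.7] [594.7 -67.6] ang -84.47
[385.1 328.  377.8 366.8] [ 454.2 -113.9] [385.7 -98.8] ang -77.57
```

```bash
python3 - <<'E'
from h import *
P=[w('top0.png',u,v,8) for u,v in[(327.4,314.7),(385.6,324.1),(378.1,367.4),(319.1,356.8)]]
print(np.round(P,1),np.mean(P,0)); go(380,-60,160,-14)
E
```

```text
[[ 479.9  -10.4    8. ]
 [ 461.2 -115.1    8. ]
 [ 384.7  -99.2    8. ]
 [ 405.2    6.1    8. ]] [432.72816899 -54.64369744   8.        ]
t 16.73 yaw -57.6 tcp [652.6  10.8 139.9] F [ 0.4 -0.7  0.3] | x -2.88 y 8.94 z -0.63 turn -5.45
```

```bash
python3 -m pendant '[{"x":-2.88,"y":8.9,"z":-0.6,"turn":-5.45,"gripper":0.7},{"x":-2.88,"y":8.9,"z":-0.6,"turn":-5.45,"gripper":0.7},{"x":-2.88,"y":8.9,"z":-0.6,"turn":-5.45,"gripper":0.7},{"x":-2.88,"y":8.9,"z":-0.6,"turn":-5.45,"gripper":0.7},{"x":-2.88,"y":8.9,"z":-0.6,"turn":-5.45,"gripper":0.7},{"x":-2.88,"y":8.9,"z":-0.6,"turn":-5.45,"gripper":0.7},{"x":-2.88,"y":8.9,"z":-0.6,"turn":-5.45,"gripper":0.7},{"x":-2.88,"y":8.9,"z":-0.6,"turn":-5.45,"gripper":0.7}]'
cat > lines.py <<'E'
from h import *
def lines(f,zf,minlen=40):
    g=cv2.cvtColor(cv2.imread('pics/'+f),cv2.COLOR_BGR2GRAY)
    for a in cv2.createLineSegmentDetector().detect(g)[0][:,0]:
        if np.hypot(a[0]-a[2],a[1]-a[3])<minlen or max(a[1],a[3])>300: continue
        for z in zf:
            p,r=w(f,a[0],a[1],z),w(f,a[2],a[3],z); d=(p-r)*np.sign(p[1]-r[1])
            an=np.degrees(np.arctan2(d[0],d[1]))
            if 5<abs(an)<25 or 65<abs(an)<85: print(z,a.round(0),p[:2].round(1),r[:2].round(1),'ang %.2f'%an)
E
python3 - <<'E'
from lines import *
go(436,-53,150,-14); snap('wrist','w7.png'); lines('w7.png',[8,15])
E
```

```text
t: 17.73
tcp_pos: [383.1, -59.1, 160.1]
ee_rot: [-0.0, 0.993, -0.121, -0.001]
ft_force: [0.6, 0.5, 0.5]
finger_gap: 0.699
gripper_force: 0.0
t 17.73 yaw -13.9 tcp [383.1 -59.1 160.1] F [0.6 0.5 0.5] | x 1.66 y -0.62 z 0.33 turn 0.01
8 [73. 28.  1. 24.] [587.2  93.3] [604.3 148.8] ang 17.13
15 [73. 28.  1. 24.] [584.4  89.6] [601.1 143.9] ang 17.13
8 [192. 238. 116. 240.] [397.4  59.1] [412.5 130. ] ang 12.05
15 [192. 238. 116. 240.] [398.7  56.2] [413.5 125.5] ang 12.05
8 [347.  45. 154.  33.] [ 521.7 -118.8] [568.  31.] ang 17.16
15 [347.  45. 154.  33.] [ 520.3 -117.9] [565.6  28.6] ang 17.16
8 [ 98. 255.  12. 255.] [403.1 152. ] [422.5 232.5] ang 13.49
15 [ 98. 255.  12. 255.] [404.3 147. ] [423.2 225.8] ang 13.49
8 [ 40. 210.  91. 206.] [456.4 186.1] [449.1 139.1] ang 8.87
15 [ 40. 210.  91. 206.] [456.4 180.4] [449.3 134.4] ang 8.87
8 [147.  29. 349.  41.] [572.5  35.7] [ 524.2 -121.2] ang 17.12
15 [147.  29. 349.  41.] [570.   33.2] [ 522.7 -120.3] ang 17.12
8 [ 1. 20. 69. 24.] [606.9 147.4] [590.8  94.9] ang 17.08
15 [ 1. 20. 69. 24.] [603.7 142.5] [587.9  91.2] ang 17.08
8 [110. 219. 190. 215.] [433.  126.6] [418.5  54. ] ang 11.28
15 [110. 219. 190. 215.] [433.5 122.1] [419.3  51.1] ang 11.28
8 [359. 214. 358. 137.] [381.6 -98.6] [ 449.3 -112.2] ang -78.59
15 [359. 214. 358. 137.] [383.2 -98.1] [ 449.4 -111.5] ang -78.59
8 [ 53. 214.   4. 216.] [450.3 176.2] [459.1 221.4] ang 11.00
15 [ 53. 214.   4. 216.] [450.4 170.7] [459.  214.9] ang 11.00
8 [357. 127. 234. 133.] [ 457.2 -113.2] [478.4  -8.6] ang 11.45
15 [357. 127. 234. 133.] [ 457.2 -112.4] [477.9 -10. ] ang 11.45
8 [233. 134. 242. 221.] [477.8  -6.9] [402.1   8.5] ang -78.56
15 [233. 134. 242. 221.] [477.3  -8.4] [403.3   6.6] ang -78.56
8 [291.   1. 333.   3.] [563.5 -82.3] [ 553.9 -114.8] ang 16.41
15 [291.   1. 333.   3.] [561.2 -82.2] [ 551.8 -114. ] ang 16.41
```

```bash
python3 -m pendant '[{"x":1.0,"y":-0.4,"z":0.3,"turn":0,"gripper":0.55},{"x":1.48,"y":-0.53,"z":1.5,"turn":-0.25,"gripper":0.55},{"x":1.48,"y":-0.53,"z":3.3,"turn":-0.25,"gripper":0.55},{"x":1.48,"y":-0.53,"z":4.0,"turn":-0.25,"gripper":0.55},{"x":1.48,"y":-0.53,"z":4.5,"turn":-0.25,"gripper":0.55},{"x":1.48,"y":-0.53,"z":4.55,"turn":-0.25,"gripper":0.55},{"x":1.48,"y":-0.53,"z":4.55,"turn":-0.25,"gripper":0.55}]'
python3 -c "
from h import *
go(430,-53.5,23,-12)"
```

```text
t: 18.65
tcp_pos: [430.7, -54.9, 25.1]
ee_rot: [0.0, 0.995, -0.104, 0.001]
ft_force: [0.7, 0.7, 0.4]
finger_gap: 0.548
gripper_force: 0.0
t 18.65 yaw -12.0 tcp [430.7 -54.9  25.1] F [0.7 0.7 0.4] | x -0.03 y -0.04 z 0.07 turn 0.00
```

```bash
python3 -m pendant '[{"x":0,"y":0,"z":0,"turn":0,"gripper":0.15},{"x":0,"y":0,"z":0,"turn":0,"gripper":0.15},{"x":0,"y":0,"z":0,"turn":0,"gripper":0.15},{"x":0,"y":0,"z":0,"turn":0,"gripper":0.15},{"x":0,"y":0,"z":0,"turn":0,"gripper":0.15}]'
python3 - <<'E'
from h import *
o=get_obs(); p=o['tcp_pos'][:2]; a=np.radians(17.1); n=np.array([np.cos(a),-np.sin(a)]); d=np.array([np.sin(a),np.cos(a)])
go(*(p+30*n+15*d),o['tcp_pos'][2],-17.6); go(*(p+55*n+29*d),o['tcp_pos'][2],-17.6)
E
```

```text
t: 19.27
tcp_pos: [429.8, -54.6, 24.4]
ee_rot: [-0.0, 0.995, -0.104, 0.0]
ft_force: [-0.3, 0.7, 1.8]
finger_gap: 0.203
gripper_force: 30.0
t 19.27 yaw -12.0 tcp [429.8 -54.6  24.4] F [-0.3  0.7  1.8] | x 1.04 y -0.41 z 0.00 turn 0.70
t 19.27 yaw -12.0 tcp [429.8 -54.6  24.4] F [-0.3  0.7  1.8] | x 1.91 y -0.80 z 0.00 turn 0.70
```

```bash
python3 -m pendant '[{"x":0.2,"y":-0.1,"z":0,"turn":0.2,"gripper":0.15},{"x":0.5,"y":-0.2,"z":0,"turn":0.4,"gripper":0.15},{"x":0.8,"y":-0.3,"z":0,"turn":0.6,"gripper":0.15},{"x":1.1,"y":-0.45,"z":0,"turn":0.7,"gripper":0.15},{"x":1.4,"y":-0.6,"z":0,"turn":0.7,"gripper":0.15},{"x":1.7,"y":-0.7,"z":0,"turn":0.7,"gripper":0.15},{"x":1.9,"y":-0.8,"z":0,"turn":0.7,"gripper":0.15},{"x":1.9,"y":-0.8,"z":0,"turn":0.7,"gripper":0.15}]'
python3 - <<'E'
from lines import *
go(436,-53,150,-14); snap('wrist','w8.png'); lines('w8.png',[8],35)
E
```

```text
t: 20.27
tcp_pos: [491.5, -43.0, 24.4]
ee_rot: [-0.0, 0.988, -0.153, 0.001]
ft_force: [1.7, 0.0, 1.6]
finger_gap: 0.202
gripper_force: 30.0
t 20.27 yaw -17.6 tcp [491.5 -43.   24.4] F [1.7 0.  1.6] | x -1.66 y 0.87 z -4.19 turn -0.45
8 [412. 186. 139. 188.] [ 525.7 -106.1] [568.   30.9] ang 17.16
8 [169. 133. 388. 132.] [588.4   4.6] [ 555.9 -101. ] ang 17.12
8 [450. 133. 446. 171.] [ 545.8 -130.5] [ 527.9 -125. ] ang -72.86
8 [417. 209. 214. 211.] [ 512.6 -105.8] [544.4  -2. ] ang 17.03
8 [412. 287. 417. 211.] [469.7 -92.9] [ 511.9 -105.9] ang -72.83
8 [214. 212. 222. 299.] [544.2  -1.7] [495.2  13.4] ang -72.91
8 [447. 133. 397. 133.] [ 546.2 -129.2] [ 553.7 -105. ] ang 17.24
8 [218. 208. 416. 206.] [545.5  -4.6] [ 514.6 -105.6] ang 17.02
```

```bash
python3 -m pendant '[{"x":0.1,"y":0,"z":0,"turn":0,"gripper":0.15},{"x":0.2,"y":0,"z":0,"turn":0,"gripper":0.15},{"x":0.28,"y":0,"z":0,"turn":0,"gripper":0.15},{"x":0.34,"y":0,"z":0,"turn":0,"gripper":0.15},{"x":0.38,"y":0,"z":0,"turn":0,"gripper":0.15},{"x":0.38,"y":0,"z":0,"turn":0,"gripper":0.15}]'
python3 -m pendant '[{"x":0.02,"y":0,"z":0,"turn":0,"gripper":0.15},{"x":0.02,"y":0,"z":0,"turn":0,"gripper":0.15}]'
python3 -m pendant '[{"x":0.02,"y":0,"z":0,"turn":0,"gripper":0.15},{"x":0.02,"y":0,"z":0,"turn":0,"gripper":0.15}]'
```

```text
t: 21.08
tcp_pos: [500.4, -46.2, 24.4]
ee_rot: [-0.0, 0.988, -0.153, -0.001]
ft_force: [-3.7, 1.8, 7.8]
finger_gap: 0.203
gripper_force: 30.0
t: 21.32
tcp_pos: [500.8, -46.3, 24.4]
ee_rot: [-0.0, 0.988, -0.153, -0.001]
ft_force: [-5.1, 2.4, 7.5]
finger_gap: 0.205
gripper_force: 30.0
t: 21.58
tcp_pos: [501.4, -46.5, 24.4]
ee_rot: [-0.0, 0.988, -0.153, -0.001]
ft_force: [-4.9, 1.1, 7.4]
finger_gap: 0.207
gripper_force: 30.0
```

```bash
python3 -m pendant '[{"x":0.02,"y":0,"z":-0.01,"turn":0,"gripper":0.15},{"x":0.04,"y":0,"z":-0.01,"turn":0,"gripper":0.15},{"x":0.04,"y":0,"z":-0.01,"turn":0,"gripper":0.15}]'
python3 -m pendant '[{"x":0.02,"y":0,"z":0,"turn":0,"gripper":0.15},{"x":0.02,"y":0,"z":0,"turn":0,"gripper":0.15}]'
python3 -m pendant '[{"x":0.02,"y":0,"z":0,"turn":0,"gripper":0.15},{"x":0.02,"y":0,"z":0,"turn":0,"gripper":0.15}]'
```

```text
t: 21.95
tcp_pos: [502.6, -46.9, 24.4]
ee_rot: [-0.0, 0.988, -0.153, -0.001]
ft_force: [-3.2, 1.2, 5.0]
finger_gap: 0.205
gripper_force: 30.0
t: 22.2
tcp_pos: [503.2, -47.1, 24.4]
ee_rot: [-0.0, 0.988, -0.153, -0.001]
ft_force: [-4.0, 0.8, 5.3]
finger_gap: 0.201
gripper_force: 30.0
t: 22.45
tcp_pos: [503.8, -47.3, 24.4]
ee_rot: [-0.0, 0.988, -0.153, -0.001]
ft_force: [-3.4, 0.9, 6.1]
finger_gap: 0.206
gripper_force: 30.0
```

```bash
python3 -m pendant '[{"x":0.02,"y":0,"z":-0.01,"turn":0,"gripper":0.15},{"x":0.02,"y":0,"z":-0.01,"turn":0,"gripper":0.15}]'
python3 -m pendant '[{"x":0.02,"y":0,"z":0,"turn":0,"gripper":0.15},{"x":0.02,"y":0,"z":0,"turn":0,"gripper":0.15}]'
```

```text
t: 22.7
tcp_pos: [504.2, -47.4, 24.4]
ee_rot: [-0.0, 0.988, -0.153, -0.001]
ft_force: [-5.3, 1.9, 5.7]
finger_gap: 0.203
gripper_force: 30.0
t: 22.95
tcp_pos: [504.3, -47.4, 24.5]
ee_rot: [-0.0, 0.988, -0.153, -0.002]
ft_force: [-7.0, 3.1, 7.4]
finger_gap: 0.2
gripper_force: 30.0
```

```bash
python3 -m pendant '[{"x":0.02,"y":0,"z":0,"turn":0,"gripper":0.15},{"x":0.02,"y":0,"z":0,"turn":0,"gripper":0.15}]'
```

```text
t: 23.2
tcp_pos: [504.4, -47.5, 24.5]
ee_rot: [-0.0, 0.988, -0.153, -0.003]
ft_force: [-9.9, 1.4, 9.8]
finger_gap: 0.206
gripper_force: 30.0
```

```bash
python3 -m pendant '[{"x":0,"y":0,"z":0,"turn":0,"gripper":0.15},{"x":0,"y":0,"z":0,"turn":0,"gripper":0.15},{"x":-0.04,"y":0,"z":0,"turn":0,"gripper":0.15},{"x":-0.04,"y":0,"z":0,"turn":0,"gripper":0.15}]'
python3 -m pendant '[{"x":0,"y":0,"z":0,"turn":0,"gripper":0.5},{"x":0,"y":0,"z":0,"turn":0,"gripper":0.5},{"x":0,"y":0,"z":0,"turn":0,"gripper":0.5},{"x":0,"y":0,"z":-0.5,"turn":0,"gripper":0.5},{"x":0,"y":0,"z":-2.0,"turn":0,"gripper":0.5},{"x":-1.5,"y":0,"z":-3.5,"turn":0,"gripper":0.5},{"x":-2.7,"y":0,"z":-4.5,"turn":0,"gripper":0.5},{"x":-2.7,"y":0,"z":-4.5,"turn":0,"gripper":0.5}]'
python3 - <<'E'
from lines import *
snap('wrist','w9.png'); lines('w9.png',[8,15],35)
g=cv2.imread('pics/w9.png')[0:300,100:500];cv2.imwrite('pics/c9.png',cv2.resize(g,None,fx=2,fy=2,interpolation=cv2.INTER_CUBIC))
E
```

```text
t: 23.7
tcp_pos: [504.3, -47.5, 24.4]
ee_rot: [-0.0, 0.988, -0.153, -0.001]
ft_force: [-6.2, 1.2, 5.0]
finger_gap: 0.206
gripper_force: 30.0
t: 24.7
tcp_pos: [429.1, -23.2, 164.2]
ee_rot: [0.0, 0.988, -0.152, 0.005]
ft_force: [0.3, -0.4, 0.7]
finger_gap: 0.499
gripper_force: 0.0
8 [ 99.   0. 108.  57.] [658.1  89.1] [618.5 101.3] ang -72.91
15 [ 99.   0. 108.  57.] [654.7  86.2] [615.9  98.1] ang -72.91
8 [248. 278. 174. 285.] [396.5  58.3] [411.9 130.7] ang 11.97
15 [248. 278. 174. 285.] [398.7  56.1] [413.7 127. ] ang 11.97
8 [134.  92.   1.  93.] [586.8  91.7] [620.8 201.9] ang 17.14
15 [134.  92.   1.  93.] [584.9  88.8] [618.2 196.6] ang 17.14
8 [391.  89. 208.  91.] [ 522.3 -118.8] [568.2  31. ] ang 17.04
15 [391.  89. 208.  91.] [ 521.8 -117.3] [566.7  29.4] ang 17.04
8 [107.  56.   1.  58.] [619.3 101.7] [645.2 187.3] ang 16.80
15 [107.  56.   1.  58.] [616.7  98.5] [642.  182.4] ang 16.80
8 [341.  87. 392.  86.] [537.2 -78.5] [ 524.2 -120.5] ang 17.11
15 [341.  87. 392.  86.] [536.3 -77.8] [ 523.7 -118.9] ang 17.11
8 [203.  88. 338.  87.] [571.6  34.2] [537.7 -76.5] ang 17.0
[... 620 characters left out ...]
 11.37
15 [156. 260. 118. 264.] [443.1 133.5] [450.3 169.6] ang 11.37
8 [204.  55. 394.  53.] [595.5  23.2] [ 549.  -128.9] ang 16.99
15 [204.  55. 394.  53.] [593.5  21.8] [ 548.  -127.1] ang 16.99
8 [254. 102. 258. 182.] [548.3  -3.4] [482.6  16.8] ang -72.85
15 [254. 102. 258. 182.] [547.2  -4.3] [483.   15.5] ang -72.85
8 [117. 264.  72. 269.] [449.3 175.3] [458. 220.] ang 11.03
15 [117. 264.  72. 269.] [450.4 170.6] [458.9 214.4] ang 11.03
8 [258. 183. 352. 183.] [481.7  16.9] [456.  -65.3] ang 17.35
15 [258. 183. 352. 183.] [482.   15.5] [456.9 -64.8] ang 17.35
8 [101.  54.  93.   0.] [621.9 105.4] [659.6  93.8] ang -72.89
15 [101.  54.  93.   0.] [619.3 102.2] [656.2  90.8] ang -72.89
```

View pics/c9.png

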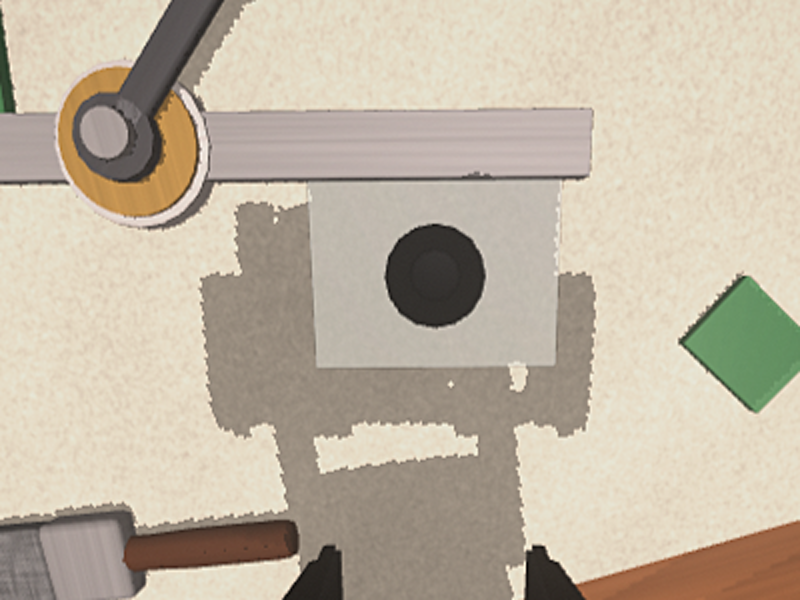

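The picture shows the strip's far edge closed onto the blade's near face (crop row ~180), angles matching within about 0.3°. The lever is swung over, the strip is about 123 mm from the spindle and the arm is clear, so I'm handing in.

```bash
python3 -c "
from station import *
print(sign_off())"
```

```text
the job is handed in; nothing more can be done
None
```

I finished the sequence and handed the job in at about 25 s of the 72 s; sign-off gave no verdict. The pattern is backed against its stop with the blade flush (about 9 N, estimated from the wrist force). The lever turned until it stopped moving under 17 N. The strip lies on the bare half's near face with no visible gap and within about 0.3° of parallel (about 4 N pressed, estimated), and the arm is clear.

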